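# Step the riveting slide and present the rivet jar

### The job

On the hand press's sliding table, use its upright handle to bring the round-headed rivet centrally under the press nose and pause there for a second, then bring the square-headed rivet centrally under the nose and leave the table there. Then turn the jar carousel by its centre knob until the jar with the sample rivet standing on its lid is right at the front, in line with the tongue of the stand, and finish while still gripping the carousel so that it stays still. Do not turn the carousel before the square-headed rivet is in place, and leave the cab, wheels, scriber and loupe where they are.

Things in the scene. Friction and masses are not known exactly. Their poses are not given: they have to be found in the camera images.
- nose (a point): lower tip (6 mm across) of the dark steel nose of the cast aluminium hand press, 68 mm above the bench, fixed. Its 42 mm barrel starts 135 mm up; the 34 mm wide arm (underside 162 mm up) runs to the press's left (+y at yaw 0) to a column 135 mm away; the side towards the robot is open. The press may stand turned by up to 0.25 rad
- handle (a point): on the axis of the sliding table's upright round steel handle, 80 mm above the bench, the height to grip; 18 mm thick, top at 95 mm, foot flange (28 mm) at 53 mm. The table slides in the press's x and y, 50 mm each way, needs about 1.5 N, never turns, stays where left. In the press's axes the round rivet lies 125 mm ahead (+x) and 28 mm right, the square one 95 mm ahead and 22 mm left
- round_rivet (a point): centre of the top of the round domed rivet head (12 mm across, grey plastic, top 60 mm above the bench) on the yellow chassis plate clamped on the sliding table; the rivet farther from the handle, 8 mm lower than the nose
- square_rivet (a point): centre of the top of the square rivet head (11 mm square, grey plastic, top 60 mm above the bench) on the same chassis plate; the rivet nearer to the handle. Rivets and handle all move together with the sliding table
- carousel: round aluminium turntable (206 mm across) with six alike jars (38 mm black lids, tops 77 mm above the bench) on a circle of 78 mm radius and a black round centre knob. Origin on its axis at bench height, z up; its -x axis points at the jar with the sample rivet. Turns endlessly both ways about its vertical axis, against light friction (about 0.02 N m), and stays where it is left
- knob (a point): on the carousel's axis, at the height to grip its knob (108 mm above the bench); the knob is 36 mm in diameter and reaches from 85 to 125 mm above the bench
- sample (a point): centre of the lid of the jar that has a sample rivet (grey plastic dome 24 mm across, standing 13 mm above the lid) on top, 80 mm above the bench, 78 mm from the carousel's axis
- front (a point): the front place: where the centre of that jar's lid has to come, 80 mm above the bench, 78 mm from the carousel's axis, in line with the flat tongue (36 mm wide, with a dark line along its middle) that sticks out 55 mm from the round stand under the carousel, roughly towards the robot; it does not move
- cab: yellow plastic bulldozer cab, 60 x 50 x 60 mm, loose, not to be disturbed; origin under its centre
- wheels: orange plastic set of four wheels, 78 x 78 x 16 mm, lying flat, loose, not to be disturbed; origin under its centre
- scriber: brass scribing tool, 117 mm long, 12 mm thick, lying along its x axis, loose, not to be disturbed; origin under its middle
- loupe: clear glass loupe on a short stand, foot 52 mm across, 122 mm high, loose, not to be disturbed; origin under its foot

How it is judged:
By the outcome, as a careful person would: the job done as asked, in the order asked, and still so for the second after the job is handed in, while the arm keeps its last pose, push and grip.
It also fails if it takes over 61 s, if anything falls off the work surface, if the arm or the gripper's body presses on something with over 40 N, if the wrist force passes 120 N, or if a joint passes its speed limit or range.

### The arm

A 7-joint arm with a two-finger parallel gripper is mounted at the origin on the work surface. World frame = base frame: x ahead of the robot, y to its left, z up, the work surface at z = 0. Lengths are in m, angles in rad, forces in N, time in s.
With the tool pointing down it reaches from about 0.35 to 0.9 m from the base axis. Payload 8.1 kg.
Tool frame: the origin (TCP) lies midway between the tips of the shut fingers; the grasp point (between the pads) lies 19 mm behind it; z points along the fingers, y is the line along which they close (so a half turn about z gives the same grasp; the last joint's range is limited). The gripper opens to 92 mm and grips with 3 to 60 N. Pads are 19 mm wide; open, the fingers measure 130 mm over their backs; the gripper's body (75 mm by 190 mm) begins 47 mm behind the grasp point.
Start: joints at [1.129, 0.434, 0.025, 1.573, -0.012, 1.134, -0.075], TCP at [0.208, -0.589, 0.227] pointing down, gripper open.
Joint ranges: [-2.62, 2.62], [-0.44, 2.09], [-1.27, 1.32], [0.08, 2.57], [-1.32, 4.46], [0.12, 2], [-2.74, 2.74]. Speed limits (rad/s): [2.22, 2.22, 3.01, 3.01, 3.14, 3.14, 3.14].

### API

Orientations are given as a rotation vector (axis times angle).
In Python, from cell import arm gives the robot as it stands.
- The arm moves only by the tool move_arm, never from a script. Its argument "motion" is a list of rows, each an object of numbers: "tx", "ty", "tz": the shift along the tool's x, y, z normalised to -1 to 1, where 1 is 1000 mm; "twist": the turn about the tool's z normalised to -1 to 1, where 1 is pi/2 rad. In form: [{"tx": .., "ty": .., "tz": .., "twist": ..}, ...]. A call has 1 to 12 rows; each row shifts and turns the commanded pose from where the row before left it, along the tool's axes as they then stand; what a row does not reach is not made up. A row lasts 1/10 s, in which the tool goes at most 50 mm and 8.59 degrees, less where a joint would pass 70% of its speed; a pose out of reach is approached as far as the arm can. A call with a number of a shift or a turn outside -1 to 1 is refused whole. A call with a gripper value outside its range is refused whole. "gripper" is the gripper's target within -1 to 1 (shut at 1, half-way at 0, fully open at -1), set as the call begins (left out, the last holds). The fingers move at their own pace and stop on an object; "squeeze" is the grip in N (left out, the last holds). Time passes only in rows, so rows that do not move let the fingers close. It gives the time, the measured TCP pose, the force, the opening and the grip force at its end, in the units of the state.
- arm.observe(): the state, without advancing time (a new reading comes with each control period).
- arm.get_image(name): name is "scene" or "top"; returns the picture (400x640x3 uint8, red, green, blue); there is no depth.
- arm.calibration(name): a dict with "K" (3x3 intrinsics, pixels), "T" (4x4, takes a point from camera to world coordinates). Camera axes: x right, y down, z forward; pixel columns grow to the right and rows downward; lengths in m; the calibration is good to about 2 mm. A picture is of the moment at which its call begins. calibration takes no time and is no camera call.
- arm.sign_off(): hands the job in; it is judged then, once.
Trained networks look in the newest picture that a camera, given by its name, has taken for a name from the list of things; names that differ only in an ending like _2 or _b are one class to them, and where a whole thing is asked for, a point or a joint stands for the part that bears it (a point fixed in the world has none). Each returns a list of dicts, best first, with "conf" (0 to 1); they miss things now and then, are a little off and sometimes report something else, mostly with a low value. They report only what shows in the picture. A call takes as long as a camera call.
- arm.look_for(camera, query): "point" ([column, row] as shares, 0 to 1, of the picture: columns of its width, rows of its height, amid what is visible of it).
- arm.regions_of(camera, query): "region" (400x640 bool, what is visible of it) and "point" ([column, row] as shares, 0 to 1, of the picture: columns of its width, rows of its height, amid what is visible of it).
- arm.place_of(camera, query): "point" ([column, row] as shares, 0 to 1, of the picture: columns of its width, rows of its height: a listed point, or the origin of a listed thing).
The state is a dict: "clock": time; "joints": joint angles; "dq": joint speeds; "joint_efforts": joint torques, N m; "position": TCP position; "ee_rot": TCP orientation; "force": force on the tool from outside, world axes, zero at the start; "ft_torque": the same for the moment, N m; "width": opening from 0.0 (shut) to 1.0 (fully open); "gripper_force": force on a finger pad.
Only numpy, scipy, OpenCV 4.12 (cv2) and the standard library are available. Lean on these libraries where they do the work, as an engineer would, in place of code of your own. Each camera call takes 0.05 s, during which the arm holds its last target. There are 200 camera calls.

## Working session

There is one attempt and no reset: what is moved stays moved. The work goes in short steps, Python scripts to look and compute and a tool call to move; the robot and the scene stay as the last step left them, time stands still between calls to the robot, and variables do not carry over. Pictures are saved under pics/ and viewed, at most 10 in all, crops included, and the job is handed in when it is done.

Besides the shell and the picture viewer there is one more tool, called after "Emit:" as name(argument=value, ...) on one line, values as JSON. move_arm: Moves the arm, as the interface text tells. Scaled input: -1 to 1 covers 1000 mm each way for a shift and pi/2 rad each way for a turn. Its arguments: {"type":"object","properties":{"motion":{"type":"array","items":{"type":"object","properties":{"tx":{"type":"number"},"ty":{"type":"number"},"tz":{"type":"number"},"twist":{"type":"number"}}}},"gripper":{"type":"number"},"squeeze":{"type":"number"}},"required":["motion"]}

```bash
mkdir -p pics
cat > h.py <<'E'
import numpy as np, cv2
from cell import arm
from scipy.spatial.transform import Rotation as R
def ray(cam,pt,z):
    c=arm.calibration(cam);K=np.array(c["K"]);T=np.array(c["T"])
    d=T[:3,:3]@np.linalg.solve(K,[pt[0]*640,pt[1]*400,1]);o=T[:3,3]
    return o+d*(z-o[2])/d[2]
def proj(cam,p):
    c=arm.calibration(cam);K=np.array(c["K"]);T=np.linalg.inv(np.array(c["T"]))
    q=K@(T[:3,:3]@np.array(p)+T[:3,3]);return q[:2]/q[2]
Z=dict(nose=.068,handle=.08,round_rivet=.06,square_rivet=.06,knob=.108,sample=.08,front=.08,cab=0,wheels=0,scriber=0,loupe=0,carousel=0)
def places(cam,names):
    for n in names:
        for r in arm.place_of(cam,n)[:2]:
            print(cam,n,round(r["conf"],2),np.round([r["point"][0]*640,r["point"][1]*400],1),np.round(ray(cam,r["point"],Z[n]),4))
E
python3 - <<'E'
from h import *
for c in("scene","top"):
    im=arm.get_image(c);cv2.imwrite(f"pics/{c}0.png",im[:,:,::-1]);places(c,Z)
    print(np.array(arm.calibration(c)["T"])[:3,3])
s=arm.observe();print(s)
print(R.from_rotvec(s["ee_rot"]).as_matrix().round(3))
E
```

```text
scene nose 0.61 [349.8 281.9] [0.6477 0.2133 0.068 ]
scene handle 0.85 [416.5 235.9] [0.4777 0.2319 0.08  ]
scene round_rivet 0.86 [365.8 267.9] [0.6003 0.2107 0.06  ]
scene square_rivet 0.95 [395.7 276.4] [0.5663 0.2634 0.06  ]
scene knob 0.66 [285.7 111.7] [ 0.4943 -0.187   0.108 ]
scene sample 0.66 [286.6 140.3] [ 0.5331 -0.137   0.08  ]
scene front 0.94 [317. 103.] [ 0.4047 -0.1784  0.08  ]
scene cab 0.83 [232.5 213.5] [ 0.7279 -0.1017  0.    ]
scene cab 0.54 [364.1 269.9] [0.587  0.1989 0.    ]
scene wheels 0.97 [352.5 169.1] [ 0.4297 -0.0119  0.    ]
scene wheels 0.32 [232.1 216.4] [ 0.7329 -0.0959  0.    ]
scene scriber 0.45 [441.5 236.9] [0.3982 0.2552 0.    ]
scene loupe 0.95 [190.2 162.1] [ 0.726  -0.2888  0.    ]
scene carousel 0.57 [289.7 137.1] [ 0.4878 -0.1895  0.    ]
[0.88460095 0.39746193 0.94143742]
top nose 0.9 [244.2 175.4] [0.6475 0.2115 0.068 ]
top handle 0.81 [235.3 239.1] [0.4712 0.2365 0.08  ]
top handle 0.25 [389.7 258.6] [ 0.4059 -0.183   0.08  ]
top round_rivet 0.84 [245.4 190.6] [0.6056 0.2103 0.06  ]
top square_rivet 0.73 [229.1 201.2] [0.5772 0.2561 0.0
[... 770 characters left out ...]
2498924,  1.57319837, -0.01160432,
        1.13398231, -0.07511901]), 'dq': array([-0.00066715,  0.00087168,  0.0014008 , -0.00193817,  0.00011126,
       -0.00089002,  0.00087915]), 'joint_efforts': array([-1.10428437e-04, -6.67670131e+01,  9.83822867e-01, -3.14799070e+01,
       -6.06743339e-02,  3.29666957e-02,  7.53851339e-06]), 'position': array([ 0.20771622, -0.58949599,  0.22675726]), 'ee_rot': array([3.09656954e+00, 5.29493453e-01, 2.64161243e-05]), 'force': array([0.46516725, 0.13703669, 1.01683917]), 'ft_torque': array([ 0.00296083,  0.04966489, -0.03327462]), 'gripper_force': 0.0, 'width': 0.9939734137843386}
[[ 0.943  0.332  0.   ]
 [ 0.332 -0.943 -0.   ]
 [ 0.     0.    -1.   ]]
```

View pics/scene0.png

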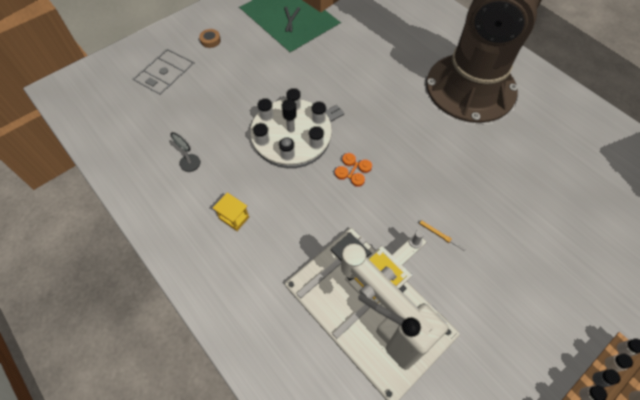

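View pics/top0.png

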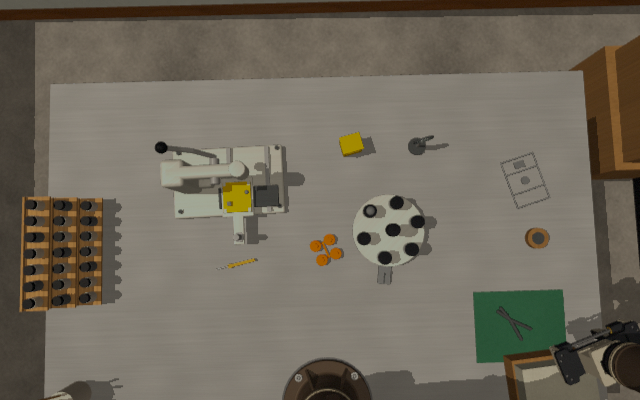

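The scene picture shows the press at (350–410, 255–330), its handle at (416, 236), and the carousel at (290, 130) with the sample jar at (287, 143). In the top picture the press head is at (240, 170), the handle at (237, 239), the carousel at (389, 230), the sample jar at (370, 210) and the tongue at (385, 275).

Run:
```python
from h import *
t=arm.get_image("top");s=arm.get_image("scene")
a=cv2.resize(t[140:250,165:295],None,fx=4,fy=4,interpolation=cv2.INTER_CUBIC)
b=cv2.resize(s[225:335,335,None].repeat(1,1) if 0 else s[225:325,330:430],None,fx=5,fy=5,interpolation=cv2.INTER_CUBIC)
cv2.imwrite("pics/a.png",a[:,:,::-1]);cv2.imwrite("pics/b.png",b[:,:,::-1])
acc={}
for k in range(4):
    for c in("top","scene"):
        arm.get_image(c)
        for n in("nose","handle","round_rivet","square_rivet","knob","sample","front"):
            r=arm.place_of(c,n)
            if r and r[0]["conf"]>.4: acc.setdefault((n,c),[]).append(ray(c,r[0]["point"],Z[n])[:2])
for k in sorted(acc): print(k,np.median(acc[k],0).round(4),np.std(acc[k],0).round(4),len(acc[k]))
```

```text
('front', 'scene') [ 0.404  -0.1766] [0.0011 0.0039] 4
('front', 'top') [ 0.4057 -0.1839] [0.0017 0.0046] 4
('handle', 'scene') [0.4815 0.2249] [0.1238 0.1343] 3
('handle', 'top') [0.4714 0.2326] [0.0004 0.0017] 4
('knob', 'scene') [ 0.4929 -0.1863] [0.0041 0.0032] 4
('knob', 'top') [ 0.4864 -0.191 ] [0.0016 0.004 ] 4
('nose', 'scene') [0.6488 0.2119] [0.0022 0.0016] 4
('nose', 'top') [0.6406 0.2101] [0.0054 0.0056] 4
('round_rivet', 'scene') [0.6032 0.2115] [0.0012 0.0037] 3
('round_rivet', 'top') [0.5993 0.2123] [0.0027 0.002 ] 4
('sample', 'scene') [ 0.536  -0.1394] [0.0034 0.0041] 4
('sample', 'top') [ 0.5388 -0.1349] [0.0034 0.0028] 4
('square_rivet', 'scene') [0.5692 0.2576] [0.0439 0.1053] 4
('square_rivet', 'top') [0.5673 0.255 ] [0.0044 0.0031] 4
```

View pics/a.png

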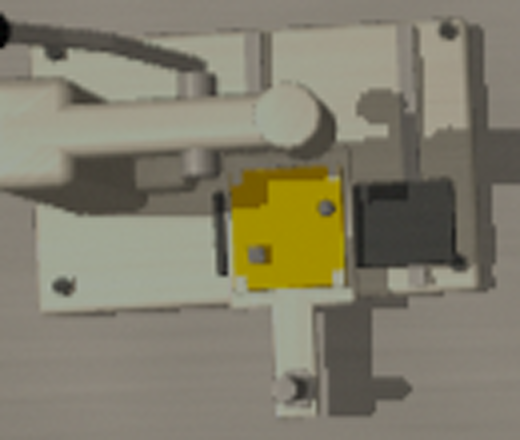

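View pics/b.png

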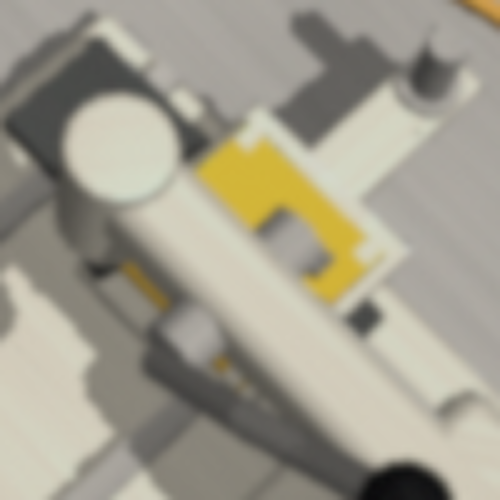

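The crops show the round rivet at top-crop (326, 208), the square one at (258, 253) and the press cap circle at (285, 113). The base edges slope by about 0.05. In the scene crop the cap is at (122, 147), the dark nose tip near (100, 268) and the handle top near (440, 50).

Run:
```python
from h import *
ft=lambda u,v:((u+.5)/4+165,(v+.5)/4+140)
fs=lambda u,v:((u+.5)/5+330,(v+.5)/5+225)
sh=lambda p:(p[0]/640,p[1]/400)
P=lambda c,p,z:ray(c,sh(p),z)
def tri(pt,ps):
    a,b=P("top",pt,0),P("top",pt,.3);c,d=P("scene",ps,0),P("scene",ps,.3)
    M=np.c_[b-a,-(d-c)];t=np.linalg.lstsq(M,c-a,rcond=None)[0]
    return (a+t[0]*(b-a)).round(4),(c+t[1]*(d-c)).round(4)
print("cap",tri(ft(285,113),fs(122,147)))
print("noseTip scene",P("scene",fs(100,268),.068).round(4))
r=P("top",ft(326,208),.06);s=P("top",ft(258,253),.06)
h=P("top",ft(290,383),.095);print(r,s,h)
d=s-r;print("yaw",np.arctan2(d[1],d[0])-np.arctan2(50,-30),np.hypot(*d[:2]))
for q in[((45,312),(490,290)),((30,47),(465,20)),((35,45),(45,312)),((470,20),(490,290))]:
    d=P("top",ft(*q[1]),.02)-P("top",ft(*q[0]),.02);print(np.arctan2(d[1],d[0])%(np.pi/2))
print("K",arm.calibration("top")["K"],arm.calibration("scene")["K"])
t=arm.get_image("top");k=cv2.resize(t[180:290,340:435],None,fx=5,fy=5,interpolation=cv2.INTER_CUBIC);cv2.imwrite("pics/c.png",k[:,:,::-1])
```

```text
cap (array([0.6467, 0.2079, 0.2028]), array([0.6447, 0.2101, 0.2028]))
noseTip scene [0.6428 0.2087 0.068 ]
[0.60125119 0.20691847 0.06      ] [0.57107015 0.25479207 0.06      ] [0.47980823 0.22726998 0.095     ]
yaw 0.022076314588156176 0.05659307246833531
0.0204646290882049
0.03488435249520827
0.03356840611539358
0.05082497657579932
K [[447.57887384   0.         324.59039659]
 [  0.         447.57887384 200.7597067 ]
 [  0.           0.           1.        ]] [[450.70053277   0.         321.48165337]
 [  0.         450.70053277 193.53461139]
 [  0.           0.           1.        ]]
```

View pics/c.png

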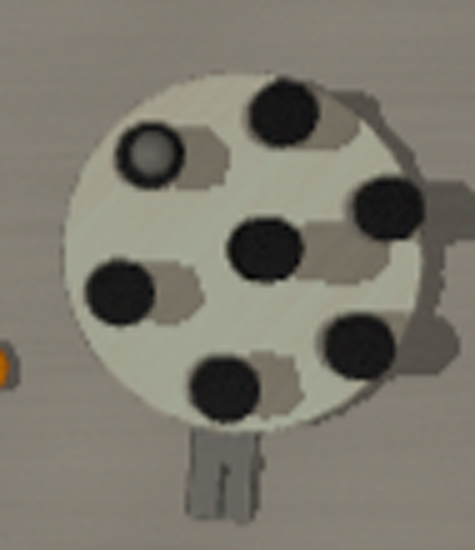

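The carousel crop shows the sample jar at (150, 155), the knob at (265, 248) and the tongue running from (225, 430) to (222, 520). I take the nose as about (0.6455, 0.2095), the yaw as about 0.03 and the handle as about (0.4765, 0.230). Moving towards the handle.

Emit:
move_arm(motion=[{"twist": 0.0656}, {"twist": 0.0656}, {"twist": 0.0656}, {"tx": 0.015, "ty": -0.042}, {"tx": 0.015, "ty": -0.042}, {"tx": 0.015, "ty": -0.042}, {"tx": 0.015, "ty": -0.042}, {"tx": 0.015, "ty": -0.042}, {"tx": 0.015, "ty": -0.042}, {"tx": 0.015, "ty": -0.042}, {"tx": 0.015, "ty": -0.042}, {"tx": 0.015, "ty": -0.042}], gripper=-1)

```text
invalid input
```

Emit:
move_arm(motion=[{"tx": 0.0, "ty": 0.0, "tz": 0.0, "twist": 0.0656}, {"tx": 0.0, "ty": 0.0, "tz": 0.0, "twist": 0.0656}, {"tx": 0.0, "ty": 0.0, "tz": 0.0, "twist": 0.0656}, {"tx": 0.015, "ty": -0.042, "tz": 0.0, "twist": 0.0}, {"tx": 0.015, "ty": -0.042, "tz": 0.0, "twist": 0.0}, {"tx": 0.015, "ty": -0.042, "tz": 0.0, "twist": 0.0}, {"tx": 0.015, "ty": -0.042, "tz": 0.0, "twist": 0.0}, {"tx": 0.015, "ty": -0.042, "tz": 0.0, "twist": 0.0}, {"tx": 0.015, "ty": -0.042, "tz": 0.0, "twist": 0.0}, {"tx": 0.015, "ty": -0.042, "tz": 0.0, "twist": 0.0}, {"tx": 0.015, "ty": -0.042, "tz": 0.0, "twist": 0.0}, {"tx": 0.015, "ty": -0.042, "tz": 0.0, "twist": 0.0}])

```text
clock: 5.85
position: [0.3318, -0.206, 0.2271]
ee_rot: [3.141, 0.046, 0.001]
force: [1.3, -1.3, 0.4]
width: 0.995
gripper_force: 0.0
```

Emit:
move_arm(motion=[{"tx": 0.0158, "ty": -0.0432, "tz": 0.0, "twist": 0.0}, {"tx": 0.0158, "ty": -0.0432, "tz": 0.0, "twist": 0.0}, {"tx": 0.0158, "ty": -0.0432, "tz": 0.0, "twist": 0.0}, {"tx": 0.0158, "ty": -0.0432, "tz": 0.0, "twist": 0.0}, {"tx": 0.0158, "ty": -0.0432, "tz": 0.0, "twist": 0.0}, {"tx": 0.0158, "ty": -0.0432, "tz": 0.0, "twist": 0.0}, {"tx": 0.0158, "ty": -0.0432, "tz": 0.0, "twist": 0.0}, {"tx": 0.0158, "ty": -0.0432, "tz": 0.0, "twist": 0.0}, {"tx": 0.0158, "ty": -0.0432, "tz": 0.0, "twist": 0.0}, {"tx": 0.0158, "ty": -0.0432, "tz": 0.0, "twist": 0.0}, {"tx": 0.0, "ty": 0.0, "tz": 0.05, "twist": 0.0}, {"tx": 0.0, "ty": 0.0, "tz": 0.05, "twist": 0.0}])

```text
clock: 7.05
position: [0.4779, 0.2315, 0.1266]
ee_rot: [-3.138, -0.05, -0.006]
force: [0.3, -1.5, -0.8]
width: 0.999
gripper_force: 0.0
```

Emit:
move_arm(motion=[{"tx": -0.001, "ty": 0.001, "tz": 0.033, "twist": 0.0}, {"tx": 0.0, "ty": 0.0, "tz": 0.032, "twist": 0.0}, {"tx": 0.0, "ty": 0.0, "tz": 0.0, "twist": 0.0}])

```text
clock: 7.35
position: [0.4732, 0.2261, 0.0582]
ee_rot: [3.138, 0.047, -0.01]
force: [0.1, -0.2, 0.6]
width: 0.999
gripper_force: 0.0
```

Run:
```python
from h import *
s=arm.get_image("scene");o=arm.observe();print(o["position"],o["force"])
u,v=proj("scene",[.4765,.23,.08]).astype(int);print(u,v)
cv2.imwrite("pics/d.png",cv2.resize(s[210:310,340:460],None,fx=5,fy=5,interpolation=cv2.INTER_CUBIC)[:,:,::-1])
```

```text
[0.47449817 0.22717203 0.06056354] [0.67387281 0.06375328 1.14854174]
416 234
```

View pics/d.png

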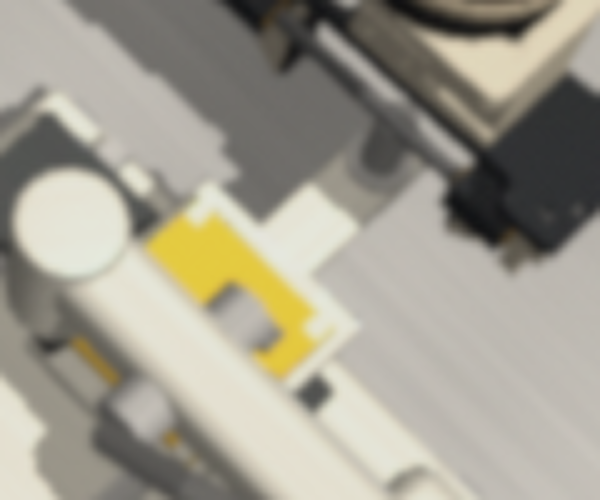

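The fingers straddle the handle, whose foot is at about crop (382, 165). Closing now.

Emit:
move_arm(motion=[{"tx": 0.0, "ty": 0.0, "tz": 0.0, "twist": 0.0}, {"tx": 0.0, "ty": 0.0, "tz": 0.0, "twist": 0.0}, {"tx": 0.0, "ty": 0.0, "tz": 0.0, "twist": 0.0}, {"tx": 0.0, "ty": 0.0, "tz": 0.0, "twist": 0.0}, {"tx": 0.0, "ty": 0.0, "tz": 0.0, "twist": 0.0}, {"tx": 0.0, "ty": 0.0, "tz": 0.0, "twist": 0.0}, {"tx": 0.0, "ty": 0.0, "tz": 0.0, "twist": 0.0}, {"tx": 0.0, "ty": 0.0, "tz": 0.0, "twist": 0.0}], gripper=1, squeeze=20)

```text
clock: 8.2
position: [0.4756, 0.2278, 0.0617]
ee_rot: [3.141, 0.046, -0.0]
force: [0.7, -0.3, -0.1]
width: 0.355
gripper_force: 0.0
```

Run:
```python
from h import *
o=arm.observe();print(o["position"],o["width"],o["gripper_force"],o["ee_rot"])
acc={}
for k in range(5):
    for c in("top","scene"):
        arm.get_image(c)
        for n in("nose","round_rivet","square_rivet","handle"):
            r=arm.place_of(c,n)
            if r and r[0]["conf"]>.3: acc.setdefault((n,c),[]).append(ray(c,r[0]["point"],Z[n])[:2])
for k in sorted(acc): print(k,np.median(acc[k],0).round(4),np.std(acc[k],0).round(4),len(acc[k]))
print(proj("scene",[.4745,.2272,.053]))
s=arm.get_image("top")
cv2.imwrite("pics/e.png",cv2.resize(s[160:240,205:285],None,fx=7,fy=7,interpolation=cv2.INTER_CUBIC)[:,:,::-1])
```

```text
[0.47559194 0.22777307 0.06165279] 0.3550991873477816 0.0 [ 3.14115355e+00  4.64644952e-02 -2.65377322e-04]
('handle', 'scene') [0.4797 0.2249] [0.0032 0.0033] 5
('handle', 'top') [0.5653 0.2395] [0.0797 0.201 ] 3
('nose', 'scene') [0.6463 0.2125] [0.0026 0.0038] 5
('nose', 'top') [0.6392 0.2109] [0.0011 0.0037] 5
('round_rivet', 'scene') [0.6049 0.2052] [0.0014 0.0014] 5
('round_rivet', 'top') [0.6034 0.2066] [0.0036 0.0031] 5
('square_rivet', 'scene') [0.5686 0.2574] [0.0023 0.002 ] 5
('square_rivet', 'top') [0.5678 0.2479] [0.0026 0.0051] 5
[413.56376116 238.6674874 ]
```

View pics/e.png

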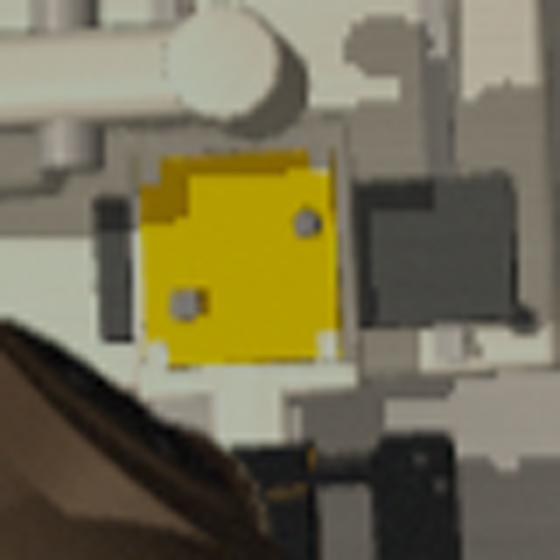

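The top crop shows the round rivet at (307, 222), the square one at (185, 303) and the press cap at (222, 65). Closing the fingers shifted the table a few mm towards -y. Moving the round rivet to the nose.

Emit:
move_arm(motion=[{"tx": 0.009, "ty": -0.0012, "tz": 0.0, "twist": 0.0}, {"tx": 0.009, "ty": -0.0012, "tz": 0.0, "twist": 0.0}, {"tx": 0.009, "ty": -0.0012, "tz": 0.0, "twist": 0.0}, {"tx": 0.009, "ty": -0.0012, "tz": 0.0, "twist": 0.0}, {"tx": 0.0087, "ty": -0.0012, "tz": 0.0, "twist": 0.0}, {"tx": 0.0, "ty": 0.0, "tz": 0.0, "twist": 0.0}, {"tx": 0.0, "ty": 0.0, "tz": 0.0, "twist": 0.0}])

```text
clock: 11.45
position: [0.5208, 0.2353, 0.0617]
ee_rot: [-3.141, -0.046, -0.001]
force: [0.7, -0.8, 0.0]
width: 0.191
gripper_force: 20.0
```

Run:
```python
from h import *
o=arm.observe();print(o["position"],o["width"],o["gripper_force"],o["force"])
acc={}
for k in range(5):
    for c in("top","scene"):
        im=arm.get_image(c)
        if c=="scene": s=im
        else: t=im
        for n in("nose","round_rivet","square_rivet","handle"):
            r=arm.place_of(c,n)
            if r and r[0]["conf"]>.3: acc.setdefault((n,c),[]).append(np.r_[ray(c,r[0]["point"],Z[n])[:2],r[0]["conf"]])
for k in sorted(acc): print(k,np.median(acc[k],0).round(4),np.std(acc[k],0).round(4),len(acc[k]))
A=cv2.resize(s[255:300,325:385],None,fx=12,fy=12,interpolation=cv2.INTER_CUBIC)
cv2.imwrite("pics/f.png",A[:,:,::-1])
B=cv2.resize(t[160:240,205:285],None,fx=7,fy=7,interpolation=cv2.INTER_CUBIC)
cv2.imwrite("pics/g.png",B[:,:,::-1])
```

```text
[0.52076937 0.23529161 0.06167838] 0.1913336963633319 20.000057816505432 [ 0.71057637 -0.76850019  0.00693667]
('handle', 'scene') [0.5193 0.2303 0.73  ] [0.0194 0.0818 0.092 ] 5
('handle', 'top') [0.6386 0.2116 0.7   ] [0. 0. 0.] 1
('nose', 'scene') [0.6488 0.2098 0.75  ] [0.0015 0.0028 0.0839] 5
('nose', 'top') [0.6424 0.2129 0.71  ] [0.0019 0.0013 0.0731] 5
('round_rivet', 'scene') [0.6489 0.2118 0.61  ] [0.0024 0.0022 0.1284] 5
('round_rivet', 'top') [0.6456 0.2153 0.7   ] [0.0013 0.001  0.1159] 3
('square_rivet', 'scene') [0.616  0.2612 0.85  ] [0.0021 0.0027 0.0327] 4
('square_rivet', 'top') [0.6174 0.2554 0.93  ] [0.0032 0.003  0.0398] 5
```

View pics/f.png

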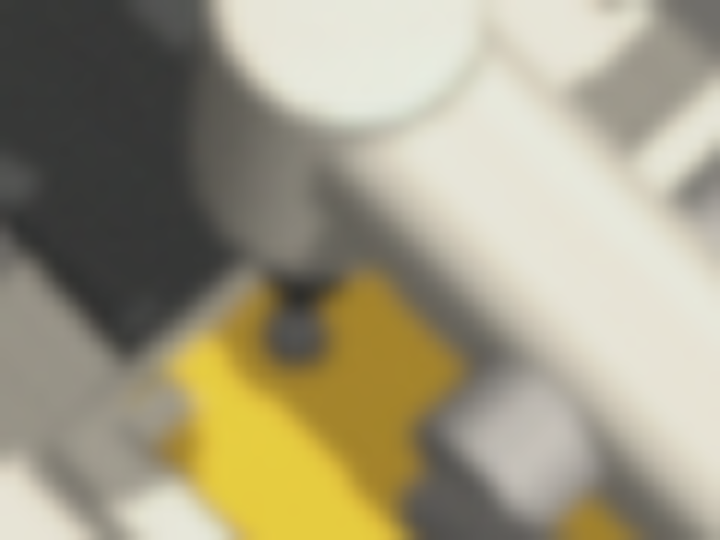

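The scene crop shows the dark nose tip at about (300, 300) with the round rivet head just below it at (297, 337). I'll compare these with the pixel geometry expected when they are aligned.

Run:
```python
from h import *
s=np.mean([arm.get_image("scene").astype(float) for _ in range(3)],0)
print("cols 344..356; R-B and gray")
for v in range(274,290): print(v,s[v,344:357].mean(1).round().astype(int),(s[v,344:357,0]-s[v,344:357,2]).round().astype(int))
for n,p in dict(tip=[.646,.21,.068],riv=[.646,.21,.06],barrel=[.646,.21,.135],dx=[.656,.21,.06],dy=[.646,.22,.06]).items(): print(n,proj("scene",p).round(2))
```

```text
cols 344..356; R-B and gray
274 [ 94 106 115 122 127 130 126 114 103  97  96  99 104] [ 9 12 13 14 14 14 14 13 11 10 10 10 11]
275 [ 81  97 111 121 126 127 121 108 100  97  96  97  99] [ 7 10 12 14 14 15 13 12 11 11 11 11 11]
276 [ 76  93 104 110 117 118 110 102  98  98  99  98  98] [ 6  9 11 12 13 14 12 11 10 12 16 20 18]
277 [ 95 109 102  91  92  96  93  89  89  95 103 105 103] [10 15 16 13 11 10  9  9 11 22 37 47 44]
278 [120 124 107  80  65  65  65  67  73  89 105 111 109] [18 29 37 34 16  6  6  9 22 49 77 89 82]
279 [132 127 111  86  61  46  48  60  76  94 108 113 113] [ 33  54  73  65  31   6   7  26  57  87 107 114 108]
280 [131 122 110  91  69  56  59  74  94 106 111 113 113] [ 58  85  95  70  29   6  11  44  85 109 118 120 118]
281 [124 116 105  90  78  74  77  87 102 110 113 113 113] [ 88 106  94  52  15   4  10  40  87 113 120 122 120]
282 [119 111 100  86  81  83  83  88  99 109 113 113 113] [110 111  86  38   8   3   7  30  76 109 120 121 121]
283 [121 110  99  84  78  80  80  83  96 108 112 113 114] [124 114  86  40   9   4   7  29  73 108 120 121 121]
284 [128 114 104  90  80  77  79  85  98 109 113 113 114] [135 120  98  60  28  19  24  47  85 112 120 122 121]
285 [139 121 112 102  92  89  91  96 105 111 113 114 114] [145 128 114  93  69  60  65  81 103 117 120 121 121]
286 [153 136 121 113 108 105 106 108 110 113 113 114 114] [158 141 127 116 106 101 104 109 117 120 122 121 121]
287 [162 153 139 128 119 114 113 112 113 114 113 113 114] [163 158 144 134 125 119 118 120 120 121 121 121 121]
288 [166 163 158 149 134 121 114 113 113 113 113 113 113] [165 163 160 154 141 128 122 121 121 121 120 120 121]
289 [167 166 165 162 152 135 121 115 113 113 113 113 113] [165 165 165 163 157 141 128 122 120 121 121 121 121]
tip [349.36 280.16]
riv [349.12 281.46]
barrel [351.46 268.48]
dx [345.45 284.54]
dy [352.44 285.11]
```

View pics/g.png

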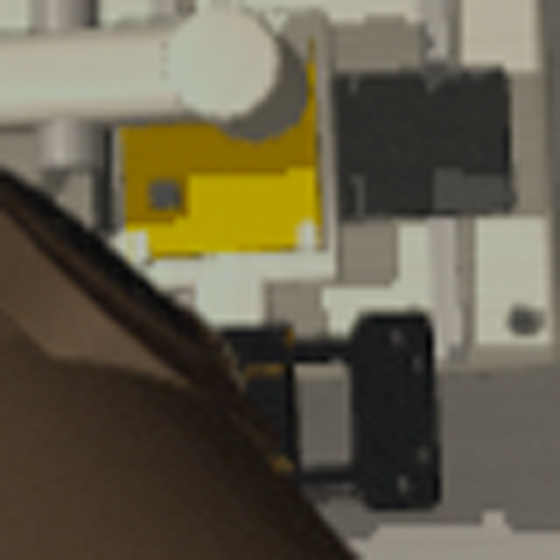

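The top crop shows the square rivet at (163, 195), with the nose area hidden by the cap. The pixel profile says the round rivet sits about 2 mm too far in +x and +y. Nudging it back and re-measuring numerically.

Emit:
move_arm(motion=[{"tx": -0.0016, "ty": 0.0018, "tz": 0.0, "twist": 0.0}, {"tx": 0.0, "ty": 0.0, "tz": 0.0, "twist": 0.0}, {"tx": 0.0, "ty": 0.0, "tz": 0.0, "twist": 0.0}])

```text
clock: 14.4
position: [0.5188, 0.2328, 0.0617]
ee_rot: [3.141, 0.046, 0.0]
force: [0.2, 0.5, -0.5]
width: 0.193
gripper_force: 20.0
```

Run:
```python
from h import *
o=arm.observe();print(o["position"])
L=[];acc={}
for k in range(4):
  for c in("scene","top"):
    im=arm.get_image(c)
    if c=="scene": L.append(im.astype(float))
    for n in("nose","round_rivet","square_rivet"):
        r=arm.place_of(c,n)
        if r and r[0]["conf"]>.3: acc.setdefault((n,c),[]).append(ray(c,r[0]["point"],Z[n])[:2])
for k in sorted(acc): print(k,np.median(acc[k],0).round(4),np.std(acc[k],0).round(4),len(acc[k]))
s=np.mean(L,0)
for v in range(277,288): print(v,s[v,344:357].mean(1).round().astype(int),(s[v,344:357,0]-s[v,344:357,2]).round().astype(int))
```

```text
[0.5188331  0.23283027 0.06172996]
('nose', 'scene') [0.6459 0.2133] [0.0015 0.0048] 4
('nose', 'top') [0.6407 0.2095] [0.0035 0.0004] 3
('round_rivet', 'scene') [0.6474 0.2095] [0.0027 0.0024] 4
('round_rivet', 'top') [0.6495 0.2119] [0.0049 0.0063] 3
('square_rivet', 'scene') [0.6126 0.2599] [0.0027 0.0017] 4
('square_rivet', 'top') [0.6091 0.2515] [0.0031 0.0029] 4
277 [125 127 109  92  92  96  93  89  89  95 104 105 103] [20 30 33 21 11 10  9  9 12 22 37 48 44]
278 [136 129 106  78  63  64  66  68  73  89 106 111 109] [38 58 66 41 12  6  6  9 22 49 76 89 82]
279 [132 121 103  77  54  45  47  59  76  94 108 112 112] [ 64  86  86  49  14   2   5  22  54  86 106 114 108]
280 [123 113  99  80  63  55  57  71  91 104 111 113 113] [ 94 104  83  39   9   2   8  36  79 107 117 120 118]
281 [116 108  96  81  74  71  72  82  97 109 113 113 113] [114 108  76  30   6   3   7  36  82 111 120 121 120]
282 [114 108  97  82  76  76  77  86 100 110 113 113 114] [120 110  81  37  10   5  12  43  86 113 120 121 121]
283 [120 111 103  91  81  77  81  93 105 112 113 114 114] [126 116  97  64  35  24  34  66 100 117 120 122 121]
284 [128 116 110 103  95  91  94 103 110 113 113 113 114] [135 122 113  97  78  67  76  97 114 120 122 121 121]
285 [138 121 114 111 108 106 107 110 113 113 113 113 113] [144 129 121 116 108 104 108 115 120 121 121 121 121]
286 [153 135 121 116 114 112 113 113 113 113 113 113 113] [158 142 129 123 120 119 119 120 120 121 121 121 121]
287 [162 153 139 128 120 115 113 113 113 113 113 113 113] [163 157 144 135 127 122 121 121 120 121 121 121 120]
```

The round rivet's base centre is at about (349.0, 281.0), against (349.0, 281.05) expected under the nose tip, so it is centred. Pausing there, then moving to the square rivet.

Emit:
move_arm(motion=[{"tx": 0.0, "ty": 0.0, "tz": 0.0, "twist": 0.0}, {"tx": 0.0, "ty": 0.0, "tz": 0.0, "twist": 0.0}, {"tx": 0.0, "ty": 0.0, "tz": 0.0, "twist": 0.0}, {"tx": 0.0, "ty": 0.0, "tz": 0.0, "twist": 0.0}, {"tx": 0.0, "ty": 0.0, "tz": 0.0, "twist": 0.0}, {"tx": 0.0, "ty": 0.0, "tz": 0.0, "twist": 0.0}, {"tx": 0.0, "ty": 0.0, "tz": 0.0, "twist": 0.0}, {"tx": 0.0, "ty": 0.0, "tz": 0.0, "twist": 0.0}, {"tx": 0.0, "ty": 0.0, "tz": 0.0, "twist": 0.0}, {"tx": 0.0, "ty": 0.0, "tz": 0.0, "twist": 0.0}, {"tx": 0.0, "ty": 0.0, "tz": 0.0, "twist": 0.0}, {"tx": 0.0, "ty": 0.0, "tz": 0.0, "twist": 0.0}])

```text
clock: 17.2
position: [0.5186, 0.2333, 0.0617]
ee_rot: [3.141, 0.046, 0.0]
force: [1.6, -0.4, 0.2]
width: 0.191
gripper_force: 20.0
```

Emit:
move_arm(motion=[{"tx": 0.005, "ty": 0.0083, "tz": 0.0, "twist": 0.0}, {"tx": 0.005, "ty": 0.0083, "tz": 0.0, "twist": 0.0}, {"tx": 0.005, "ty": 0.0083, "tz": 0.0, "twist": 0.0}, {"tx": 0.005, "ty": 0.0083, "tz": 0.0, "twist": 0.0}, {"tx": 0.005, "ty": 0.0083, "tz": 0.0, "twist": 0.0}, {"tx": 0.005, "ty": 0.0083, "tz": 0.0, "twist": 0.0}, {"tx": 0.0, "ty": 0.0, "tz": 0.0, "twist": 0.0}, {"tx": 0.0, "ty": 0.0, "tz": 0.0, "twist": 0.0}])

```text
clock: 18.0
position: [0.5508, 0.1834, 0.0617]
ee_rot: [3.141, 0.044, 0.001]
force: [1.0, -1.0, -0.2]
width: 0.19
gripper_force: 20.0
```

```bash
cat > m.py <<'E'
from h import *
o=arm.observe();print(o["position"],o["ee_rot"])
s=np.mean([arm.get_image("scene").astype(float) for _ in range(3)],0)
for v in range(275,290): print(v,s[v,342:359].mean(1).round().astype(int),(s[v,342:359,0]-s[v,342:359,2]).round().astype(int))
A=cv2.resize(s[260:300,325:385].astype(np.uint8),None,fx=12,fy=12,interpolation=cv2.INTER_CUBIC)
cv2.imwrite("pics/q.png",A[:,:,::-1])
E
python3 m.py
```

```text
[0.55076287 0.18341644 0.06170543] [3.14065328e+00 4.44365007e-02 1.07154804e-03]
275 [113 113 113 114 116 121 126 128 121 108 100  97  97  96  99 105 116] [115  98  74  49  27  16  15  15  13  12  11  10  10  11  11  12  13]
276 [114 114 114 112 109 111 116 118 110 102  97  98  99  99  98 100 105] [120 116 104  80  44  20  14  13  12  11  11  12  16  19  18  14  12]
277 [114 114 113 109  99  90  92  95  93  89  89  95 104 105 103 100 100] [121 121 118 103  67  28  12  10   9   9  11  22  37  48  43  27  15]
278 [114 113 113 110  99  78  64  64  65  68  73  89 106 111 110 106 101] [121 121 120 112  87  43  12   6   5   8  21  48  76  89  79  49  22]
279 [114 114 113 111 101  81  57  47  48  57  73  93 108 114 117 117 110] [121 121 119 108  80  40  11   3   3  14  44  81 106 111  95  60  29]
280 [115 114 112 107  99  85  69  58  59  71  88 103 111 115 120 126 122] [122 121 114  92  56  23   6   1   4  19  54  94 115 116  97  63  33]
281 [120 114 111 103  94  86  80  76  77  84  95 107 112 114 118 126 128] [127 122 112  84  42  14   4   3   5  19  54  95 116 119 107  79  50]
282 [135 1
[... 441 characters left out ...]
2 114 109 104 103 107 111 113 114 113 113 113 117 126] [165 161 145 128 120 110  96  90 102 115 120 121 121 117 104  78  48]
286 [166 163 153 136 122 115 112 110 112 113 113 113 113 113 116 126 136] [165 164 158 142 128 121 116 114 117 120 121 120 116 102  75  46  27]
287 [165 166 162 153 138 128 119 114 114 113 113 112 113 118 127 137 139] [165 165 164 158 144 135 126 121 120 121 120 116  99  70  43  27  19]
288 [163 167 166 163 157 149 135 121 115 113 113 113 118 128 138 139 130] [164 165 165 164 161 154 140 128 122 120 114  96  67  41  25  19  15]
289 [161 166 166 166 165 162 152 135 121 115 115 120 129 137 138 129 112] [163 166 166 166 165 163 157 141 127 114  92  63  38  24  18  15  12]
```

View pics/q.png

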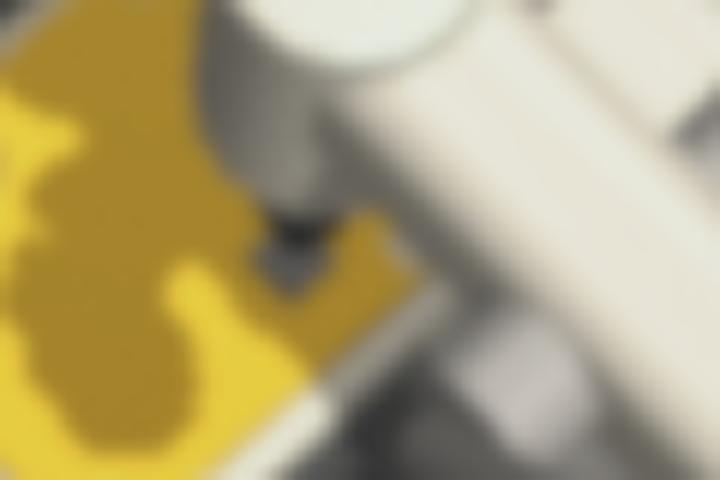

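The crop shows the square rivet as a diamond centred at about (290, 258), directly below the nose tip and within about 1 mm. A small correction, then release, check the table stayed, and lift.

Emit:
move_arm(motion=[{"tx": -0.0007, "ty": -0.0003, "tz": 0.0, "twist": 0.0}, {"tx": 0.0, "ty": 0.0, "tz": 0.0, "twist": 0.0}, {"tx": 0.0, "ty": 0.0, "tz": 0.0, "twist": 0.0}, {"tx": 0.0, "ty": 0.0, "tz": 0.0, "twist": 0.0}])

```text
clock: 18.55
position: [0.5491, 0.1849, 0.0617]
ee_rot: [-3.141, -0.047, 0.0]
force: [0.2, -0.5, -0.1]
width: 0.188
gripper_force: 20.0
```

Emit:
move_arm(motion=[{"tx": 0.0, "ty": 0.0, "tz": 0.0, "twist": 0.0}, {"tx": 0.0, "ty": 0.0, "tz": 0.0, "twist": 0.0}, {"tx": 0.0, "ty": 0.0, "tz": 0.0, "twist": 0.0}, {"tx": 0.0, "ty": 0.0, "tz": 0.0, "twist": 0.0}, {"tx": 0.0, "ty": 0.0, "tz": 0.0, "twist": 0.0}, {"tx": 0.0, "ty": 0.0, "tz": 0.0, "twist": 0.0}], gripper=-0.2)

```text
clock: 19.15
position: [0.5494, 0.1847, 0.0617]
ee_rot: [-3.141, -0.046, -0.0]
force: [0.3, -0.3, -0.3]
width: 0.594
gripper_force: 0.0
```

```bash
python3 m.py|grep -v "27[567]\|28[6-9] "
python3 - <<'E'
from h import *
ft=lambda u,v:((u+.5)/5+340-.0,(v+.5)/5+180)
sh=lambda p:(p[0]/640,p[1]/400)
P=lambda p,z:ray("top",sh(p),z)[:2]
k=P(ft(265,248),.125);s=P(ft(150,155),.09);print("knob",k,"sample",s)
lids=np.array([P(ft(*q),.077) for q in[(283,113),(388,208),(360,346),(225,388),(120,292),(150,155)]]);print("lid centre",lids.mean(0))
a=P(ft(225,432),.01);b=P(ft(221,520),.01);print("tongue",a,b)
c=lids.mean(0)
ang=lambda v:np.degrees(np.arctan2(v[1],v[0]))
print("lid angles",[round(ang(l-c),1) for l in lids],"tongue",ang(a-c),ang(b-c),ang(b-a))
E
```

```text
[0.54936791 0.18465427 0.06171117] [-3.14124548e+00 -4.64203303e-02 -1.62385600e-05]
278 [114 114 113 111  99  79  65  64  66  67  72  88 106 111 109 105 100] [121 122 120 114  91  49  16   6   6   7  18  47  76  90  81  54  25]
279 [114 114 113 112 104  84  60  47  48  56  70  91 107 113 113 111 105] [121 122 121 116  95  55  19   4   1   6  28  69 102 114 107  77  37]
280 [115 114 114 111 104  89  70  58  58  68  82  97 109 113 114 115 112] [122 121 120 112  82  41  12   3   2   5  24  64 103 118 115  90  50]
281 [120 115 114 111 104  93  82  77  77  81  86  98 109 113 114 115 115] [128 123 121 110  79  37  11   3   2   5  20  58 100 119 118 104  72]
282 [135 121 115 112 107  97  88  85  85  85  88  99 109 113 114 114 114] [141 129 122 116  94  57  22   6   4  12  33  72 106 119 120 115  98]
283 [152 135 120 114 111 104  93  86  85  87  96 105 111 114 114 114 113] [157 141 128 121 112  86  46  18  15  32  66  98 116 121 121 120 111]
284 [162 149 129 116 113 109 100  91  90  96 105 111 113 114 114 112 112] [163 155 136 124 119 107  79  49  46  69  97 114 120 121 121 117 104]
285 [165 158 139 122 115 112 107 101 101 106 111 113 113 113 113 113 115] [165 161 145 129 122 117 105  90  88 102 115 120 122 121 117 100  73]
knob [ 0.4838709  -0.18834606] sample [ 0.53657429 -0.13329517]
lid centre [ 0.4833596  -0.19013926]
tongue [ 0.37989367 -0.1793621 ] [ 0.32991487 -0.17506794]
lid angles [np.float64(-14.2), np.float64(-74.3), np.float64(-134.2), np.float64(165.6), np.float64(105.6), np.float64(45.8)] tongue 174.0534284536465 174.39040607381457 175.0892286697487
```

The table stayed put, with the square rivet about 1 mm from centre. The carousel centre is about (0.485, -0.189), the sample is at 45.7° and the tongue at 174.4°, so the carousel needs about +128.7°. Going to the knob.

Emit:
move_arm(motion=[{"tx": 0.0, "ty": 0.0, "tz": -0.03, "twist": 0.0}, {"tx": 0.0, "ty": 0.0, "tz": -0.05, "twist": 0.0}, {"tx": 0.0, "ty": 0.0, "tz": -0.05, "twist": 0.0}, {"tx": -0.0084, "ty": 0.0413, "tz": 0.0, "twist": 0.0}, {"tx": -0.0084, "ty": 0.0413, "tz": 0.0, "twist": 0.0}, {"tx": -0.0084, "ty": 0.0413, "tz": 0.0, "twist": 0.0}, {"tx": -0.0084, "ty": 0.0413, "tz": 0.0, "twist": 0.0}, {"tx": -0.0084, "ty": 0.0413, "tz": 0.0, "twist": 0.0}, {"tx": -0.0084, "ty": 0.0413, "tz": 0.0, "twist": 0.0}, {"tx": -0.0084, "ty": 0.0413, "tz": 0.0, "twist": 0.0}, {"tx": -0.0084, "ty": 0.0413, "tz": 0.0, "twist": 0.0}, {"tx": -0.0084, "ty": 0.0413, "tz": 0.0, "twist": 0.0}], gripper=-0.5)

```text
clock: 20.5
position: [0.4842, -0.1908, 0.1919]
ee_rot: [3.141, 0.047, 0.001]
force: [1.4, -0.3, 0.3]
width: 0.751
gripper_force: 0.0
```

```bash
python3 m.py|grep "\[0\.\|2[78][0-4] "
python3 - <<'E'
from h import *
o=arm.observe();print(o["position"],o["joints"].round(2),o["width"])
acc={}
for k in range(3):
  for c in("top","scene"):
    arm.get_image(c)
    for n in("knob","nose","square_rivet"):
        r=arm.place_of(c,n)
        if r and r[0]["conf"]>.3: acc.setdefault((n,c),[]).append(ray(c,r[0]["point"],Z[n])[:2])
for k in sorted(acc): print(k,np.median(acc[k],0).round(4),np.std(acc[k],0).round(4),len(acc[k]))
E
```

```text
280 [102 101 100  99  93  79  62  51  52  60  72  86  96 101 102 102  99] [110 109 109 101  75  37  11   2   2   5  22  57  93 107 104  81  45]
281 [107 103 101  98  93  82  72  68  68  72  77  87  97 101 101 102 102] [115 110 108  99  72  33   9   3   3   5  18  53  90 107 107  93  65]
282 [120 108 102  99  95  86  78  75  75  75  79  88  97 100 101 101 102] [127 115 110 104  85  51  20   6   4  10  30  65  96 108 109 104  88]
283 [136 120 107 102  98  92  82  76  75  78  85  93  99 101 101 101 101] [142 127 115 108 100  78  42  16  13  29  60  88 104 109 109 108 101]
284 [146 133 114 103 100  97  88  80  79  85  93  99 101 101 101 100  99] [151 139 122 112 108  96  71  44  41  62  88 103 108 110 109 105  93]
[ 0.48375164 -0.19248363  0.19153563] [ 0.6   0.34 -0.41  1.85  0.16  0.99 -1.43] 0.7506029743200204
('knob', 'scene') [ 0.4943 -0.187 ] [0.0014 0.0012] 3
('knob', 'top') [0.6353 0.1924] [0. 0.] 1
('nose', 'scene') [0.6464 0.2147] [0.0019 0.0008] 3
('nose', 'top') [0.6353 0.2066] [0.0039 0.001 ] 3
('square_rivet', 'scene') [0.6446 0.2123] [0.0033 0.0004] 3
('square_rivet', 'top') [0.6426 0.2059] [0.0026 0.0028] 3
```

Emit:
move_arm(motion=[{"tx": 0.0015, "ty": -0.004, "tz": 0.03, "twist": 0.0}, {"tx": 0.0, "ty": 0.0, "tz": 0.035, "twist": 0.0}, {"tx": 0.0, "ty": 0.0, "tz": 0.035, "twist": 0.0}, {"tx": 0.0, "ty": 0.0, "tz": 0.0, "twist": 0.0}])

```text
clock: 22.25
position: [0.4831, -0.1844, 0.0881]
ee_rot: [-3.139, -0.047, 0.011]
force: [-0.4, 0.0, 0.5]
width: 0.746
gripper_force: 0.0
```

Emit:
move_arm(motion=[{"tx": 0.0, "ty": 0.0, "tz": 0.0, "twist": 0.0}, {"tx": 0.0, "ty": 0.0, "tz": 0.0, "twist": 0.0}, {"tx": 0.0, "ty": 0.0, "tz": 0.0, "twist": 0.0}, {"tx": 0.0, "ty": 0.0, "tz": 0.0, "twist": 0.0}, {"tx": 0.0, "ty": 0.0, "tz": 0.0, "twist": 0.0}, {"tx": 0.0, "ty": 0.0, "tz": 0.0, "twist": 0.0}, {"tx": 0.0, "ty": 0.0, "tz": 0.0, "twist": 0.0}, {"tx": 0.0, "ty": 0.0, "tz": 0.0, "twist": 0.0}], gripper=1, squeeze=10)

```text
clock: 23.05
position: [0.4871, -0.1887, 0.093]
ee_rot: [3.137, 0.042, 0.004]
force: [1.1, -10.6, 1.3]
width: 0.393
gripper_force: 10.0
```

Emit:
move_arm(motion=[{"tx": 0.0, "ty": 0.001, "tz": 0.0, "twist": 0.0}, {"tx": 0.0, "ty": 0.001, "tz": 0.0, "twist": 0.0}, {"tx": 0.0, "ty": 0.0, "tz": 0.0, "twist": 0.0}, {"tx": 0.0, "ty": 0.0, "tz": 0.0, "twist": 0.0}])

```text
clock: 23.45
position: [0.4871, -0.1887, 0.093]
ee_rot: [3.139, 0.045, 0.004]
force: [0.5, -5.5, 6.1]
width: 0.392
gripper_force: 10.0
```

Emit:
move_arm(motion=[{"tx": 0.0, "ty": 0.002, "tz": 0.0, "twist": 0.0}, {"tx": 0.0, "ty": 0.0, "tz": 0.0, "twist": 0.0}, {"tx": 0.0, "ty": 0.0, "tz": 0.0, "twist": -0.08}, {"tx": 0.0, "ty": 0.0, "tz": 0.0, "twist": -0.08}, {"tx": 0.0, "ty": 0.0, "tz": 0.0, "twist": -0.08}, {"tx": 0.0, "ty": 0.0, "tz": 0.0, "twist": -0.08}, {"tx": 0.0, "ty": 0.0, "tz": 0.0, "twist": -0.08}, {"tx": 0.0, "ty": 0.0, "tz": 0.0, "twist": -0.08}, {"tx": 0.0, "ty": 0.0, "tz": 0.0, "twist": -0.08}, {"tx": 0.0, "ty": 0.0, "tz": 0.0, "twist": -0.08}, {"tx": 0.0, "ty": 0.0, "tz": 0.0, "twist": 0.0}, {"tx": 0.0, "ty": 0.0, "tz": 0.0, "twist": 0.0}])

```text
clock: 24.65
position: [0.486, -0.1871, 0.0928]
ee_rot: [-2.728, -1.556, -0.001]
force: [-4.3, 6.2, 12.8]
width: 0.389
gripper_force: 10.0
```

Run:
```python
from h import *
o=arm.observe();print(o["position"],o["joints"].round(2),o["force"],o["ft_torque"])
x=R.from_rotvec(o["ee_rot"]).as_matrix()[:,0];print("tool angle",np.degrees(np.arctan2(x[1],x[0])))
C=np.array([.4845,-.1895])
for c in("top","scene"):
    arm.get_image(c)
    for k in range(2):
        for r in arm.place_of(c,"sample")[:1]:
            p=ray(c,r["point"],.08)[:2];print(c,r["conf"],p.round(4),np.degrees(np.arctan2(*(p-C)[::-1])))
```

```text
[ 0.4860165  -0.18712137  0.0927774 ] [ 0.74  0.51 -0.64  1.94  0.41  0.82 -0.66] [-4.30804959  6.17569375 12.8426632 ] [1.27438133 1.13406921 0.02541174]
tool angle 59.3916734006939
top 0.6 [ 0.4721 -0.1174] 99.79765485047908
top 0.6 [ 0.4721 -0.1174] 99.79765485047908
scene 0.71 [ 0.4658 -0.1144] 103.96744599864218
scene 0.71 [ 0.4658 -0.1144] 103.96744599864218
```

Emit:
move_arm(motion=[{"tx": 0.0008, "ty": -0.0016, "tz": -0.002, "twist": 0.0}, {"tx": 0.0, "ty": 0.0, "tz": 0.0, "twist": -0.075}, {"tx": 0.0, "ty": 0.0, "tz": 0.0, "twist": -0.075}, {"tx": 0.0, "ty": 0.0, "tz": 0.0, "twist": -0.075}, {"tx": 0.0, "ty": 0.0, "tz": 0.0, "twist": -0.075}, {"tx": 0.0, "ty": 0.0, "tz": 0.0, "twist": -0.075}, {"tx": 0.0, "ty": 0.0, "tz": 0.0, "twist": -0.075}, {"tx": 0.0, "ty": 0.0, "tz": 0.0, "twist": -0.075}, {"tx": 0.0, "ty": 0.0, "tz": 0.0, "twist": -0.075}, {"tx": 0.0, "ty": 0.0, "tz": 0.0, "twist": -0.075}, {"tx": 0.0, "ty": 0.0, "tz": 0.0, "twist": -0.075}, {"tx": 0.0, "ty": 0.0, "tz": 0.0, "twist": 0.0}])

```text
clock: 26.15
position: [0.484, -0.1875, 0.0939]
ee_rot: [-1.4, -2.81, 0.002]
force: [-5.2, 0.2, 6.6]
width: 0.391
gripper_force: 10.0
```

```bash
cat > c.py <<'E'
from h import *
o=arm.observe();print(o["clock"],o["position"],o["joints"].round(2),o["force"].round(1))
x=R.from_rotvec(o["ee_rot"]).as_matrix()[:,0];print("tool angle",np.degrees(np.arctan2(x[1],x[0])))
C=np.array([.485,-.189])
for c in("top","scene"):
  for n in("sample","front"):
    L=[]
    for k in range(4):
        arm.get_image(c)
        r=arm.place_of(c,n)
        if r and r[0]["conf"]>.3: L.append(ray(c,r[0]["point"],.08)[:2])
    if L: p=np.median(L,0);print(c,n,p.round(4),np.degrees(np.arctan2(*(p-C)[::-1])),np.std(L,0).round(4),len(L))
E
python3 c.py
python3 - <<'E'
from h import *
t=arm.get_image("top");s=arm.get_image("scene")
# dark-line / lid analysis: segments in scene
for c,im in(("top",t),("scene",s)):
    u,v=proj(c,[.4072,-.1815,.077]);a,b=proj(c,[.345,-.176,.01]);print(c,u,v,a,b)
for v in range(268,284): print(v,t[v,374:398].mean(1).astype(int))
E
```

```text
26.15 [ 0.48398617 -0.18745327  0.09390236] [ 0.93  0.61 -0.94  1.93  0.62  0.93  0.33] [-5.2  0.2  6.6]
tool angle 127.03137912402883
top sample [ 0.407  -0.1758] 170.3700935954381 [0.0056 0.0017] 4
top front [ 0.4034 -0.1819] 175.005390327794 [0.003  0.0022] 4
scene sample [ 0.4035 -0.1783] 172.5011256229527 [0.0024 0.0039] 4
scene front [ 0.4059 -0.1721] 167.92081820581097 [0.0027 0.0057] 4
top 388.9556856675906 258.0943242083601 384.4154441589653 278.78035010050763
scene 315.4087519256366 103.57334995870772 334.8316538113528 110.04158540187763
268 [132 132 131 131  88 107 107 107 107 107 106 107 106 105 107 106 107  85
 127 132 131 130 130 131]
269 [132 133 133 132  92 107 106 106 107 106 107 104 106 106 107 106 107  88
 127 130 132 131 131 131]
270 [132 132 131 130  92 108 107 107 107 107 107 107 107 107 106 106 104  88
 127 130 131 130 131 131]
271 [133 132 132 131  88 108 107 107 108 108 108 107 106 107 106 107  96  87
  99 128 130 132 131 131]
272 [133 133 133 132  89 108 108 108 107 107  95 105 108 106 107 106  91  86
  86 128 132 133 133 133]
273 [132 132 131 131  93 105 10
[... 401 characters left out ...]
 108 108 108 107 108  96  70 105 107 106 107 112  72  83
 128 131 132 132 132 132]
278 [131 131 131 100 110 108 107 107 107  98  77 105 107 107 106 114  79  85
 129 131 133 135 132 133]
279 [132 131 132  95 107 107 108 107 106  98  80 104 107 106 106 111  81  84
 129 133 134 134 133 134]
280 [131 130 131  96 105 107 107 107 109  87  78 105 108 107 107 110  79  85
 129 131 132 132 132 133]
281 [131 130 130  87 107 108 108 107 107  88  79 106 107 106 107 109  74  83
 128 130 131 131 133 133]
282 [129 131 130  99 110 111 109 107 107  90  85 105 108 106 107 109  85 119
 129 131 132 131 131 132]
283 [131 131 131 124 117 105  97 100 104  95  99 112 107 108 108 107  88 128
 130 132 132 133 131 133]
```

Emit:
move_arm(motion=[{"tx": 0.0, "ty": 0.0, "tz": 0.0, "twist": -0.017}, {"tx": 0.0, "ty": 0.0, "tz": 0.0, "twist": -0.017}, {"tx": 0.0, "ty": 0.0, "tz": 0.0, "twist": 0.0}, {"tx": 0.0, "ty": 0.0, "tz": 0.0, "twist": 0.0}])

```text
clock: 28.25
position: [0.4839, -0.1875, 0.0939]
ee_rot: [-1.33, -2.844, 0.002]
force: [-5.2, 1.1, 5.2]
width: 0.388
gripper_force: 10.0
```

```bash
python3 c.py
python3 - <<'E'
from h import *
t=arm.get_image("top");g=t.mean(2)
C=np.array([.4834,-.1901])
for r in arm.regions_of("top","sample")[:2]:
    m=r["region"];v,u=np.nonzero(m);print(r["conf"],m.sum(),u.min(),u.max(),v.min(),v.max(),u.mean(),v.mean())
for v in range(249,267): print(v,g[v,378:400].astype(int))
for uv,z in(((385.,274.),.01),((384.1,281.),.01),((385.,274.),.02),((384.1,281.),.02)):
    p=ray("top",(uv[0]/640,uv[1]/400),z)[:2];print(z,p,np.degrees(np.arctan2(*(p-C)[::-1])))
E
```

```text
28.25 [ 0.48392061 -0.18748624  0.09391909] [ 0.94  0.61 -0.95  1.93  0.62  0.93  0.38] [-5.2  1.1  5.2]
tool angle 129.85470700435138
top sample [ 0.4071 -0.1813] 174.3864285860238 [0.0061 0.0047] 4
top front [ 0.403  -0.1815] 174.79275263774468 [0.0032 0.0023] 4
scene sample [ 0.4041 -0.1858] 177.7399365705133 [0.0032 0.0019] 4
scene front [ 0.4067 -0.1772] 171.42805237400358 [0.145  0.0548] 4
0.95 1736 353 410 194 265 376.67569124423966 236.02937788018434
249 [166 165 165 165 164 165 164 165 164 165 164 164 165 164 164 158  96  39
  38  39  39  38]
250 [163 165 164 164 163 164 164 165 164 164 165 165 165 165 165 164 155  97
  39  38  41  39]
251 [165 165 165 166 165 164 148 146 126 112 114 108 119 139 163 164 136 114
  69  33  38  41]
252 [166 165 164 165 166 142 115  89  59  46  46  38  51  75 103 118 117 117
 108  68  33  38]
253 [164 165 165 165 145 113  63  40  28  28  26  26  28  28  34  51  96 115
 117 109  87  71]
254 [164 163 164 145 115  67  31  28  26  41  48  58  55  34  22  23  53 114
 119 118 112 111]
255 [165 164 165 131  87  35  29  28  49  78  81  80  76  69  51  2
[... 572 characters left out ...]
 28  63
 112 115 115 116]
262 [165 164 165 164 157 104  39  29  35  61  78  77  73  61  40  30  45 103
 114 115 114 116]
263 [164 165 165 164 165 155  94  37  29  33  44  45  42  35  26  47 102 115
 116 116 117 117]
264 [155 163 164 164 164 164 153 149  96  40  33  33  30  26  88 146 156 156
 156 156 119 121]
265 [116 125 121 133 141 152 161 164 153 149 120 117 117 146 152 163 164 140
 148 134 126 129]
266 [ 96 106 104 110 115 120 125 121 132 134 109 105 108 106 117 139 141 130
 133 127 130 131]
0.01 [ 0.35853797 -0.17822187] 174.56580300099276
0.01 [ 0.33872539 -0.17484314] 173.98004319505316
0.02 [ 0.35942632 -0.17684004] 173.89497602094647
0.02 [ 0.3397664  -0.17348734] 173.40248592242185
```

The lid measures 174.2° against 173.4–174.6° for the tongue, so they are aligned. The gripper still holds the knob with low forces, so I'm handing in.

```bash
python3 -c "
from cell import arm
print(arm.sign_off())"
```

```text
the job is handed in; nothing more can be done
None
```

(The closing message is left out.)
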